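Fill the last gap in each sample tray

ROBOT

A 6-joint arm with a two-finger parallel gripper is mounted at the origin on the work surface. World frame = base frame: x ahead of the robot, y to its left, z up, the work surface at z = 0. Lengths are in m, angles in rad, forces in N, time in s.
With the tool pointing down it reaches from about 0.375 to 0.9 m from the base axis. Payload 3.1 kg.
Tool frame: the origin (TCP) lies on the centre line of the jaws, within the pads' length; the fingertips stand 19 mm ahead of it and the grasp point (between the pads) is the TCP; z points along the fingers, y is the direction in which the jaws open and shut (so a half turn about z gives the same grasp; the last joint's range is limited). The gripper opens to 85 mm and grips with 20 to 120 N. Pads are 22 mm wide; open, the fingers measure 114 mm over their backs; the gripper's body (76 mm by 85 mm) begins 54 mm behind the grasp point. The pads swing forward as they close: fully open they stand 13 mm farther back than shut.
Start: joints at [1.143, 0.527, 1.433, -0, 1.181, -0.178], TCP at [0.154, 0.606, 0.25] pointing down, gripper open.
Joint ranges: [-3.08, 3.08], [-0.75, 2.2], [0.22, 2.44], [-1.43, 4.57], [0, 2.65], [-2.85, 2.85]. Speed limits (rad/s): [2.79, 2.79, 3.14, 3.14, 3.14, 3.14].

INTERFACE

Orientations are given as a unit quaternion [x, y, z, w].
In Python, from station import manip, imaging, workorder gives the robot as it stands.
- The arm moves only by the shell command python3 -m creep 'ROWS' [FORCE]. ROWS is a JSON object of lists of equal length, an entry for each row: "claw": the finger opening in cm, from 0 to 8.54; "dp": the shift along the tool's x, y, z in cm, a list of three; "roll": the turn about the tool's z in rad. In form: {"claw": [claw, ...], "dp": [[dx, dy, dz], ...], "roll": [roll, ...]}. A call has 1 to 12 rows; each row is the pose to reach, as a shift and turn from the pose commanded when the call began, along the tool's axes at that moment; what a row does not reach only later rows make up. A row lasts 1/10 s, in which the tool goes at most 50 mm and 8.59 degrees, less where a joint would pass 70% of its speed; a pose out of reach is approached as far as the arm can. A call with a gripper value outside its range is refused whole. The fingers move at their own pace and stop on an object; FORCE is the grip in N (left out, the last holds). Time passes only in rows, so rows that repeat a pose let the fingers close. It gives the time, the measured TCP pose, the force and the opening at its end, in the units of the state.
- manip.sense(): the state, without advancing time (a new reading comes with each control period).
- imaging.snapshot(name): name is "scene" or "top"; returns a dict with "image" (400x640x3 uint8, red, green, blue), "z_map" (400x640 float32, m along the optical axis (not along the pixel's ray), 0 where there is no reading), "vfov" (degrees; the focal length in pixels is half the picture's height over the tangent of half this angle, whatever the lens; pixels are square), "cx", "cy" (the principal point, pixels), "dist" ([k1, k2, p1, p2, k3] as OpenCV has them; the pictures are not rectified), "R" (3x3) and "t" (3): a world point X has camera coordinates R X + t. Camera axes: x right, y down, z forward; pixel columns grow to the right and rows downward; lengths in m; the calibration is good to about 2 mm. A picture is of the moment at which its call begins.
- workorder.sign_off(): hands the job in, once; it reports no verdict.
The state is a dict: "t": time; "q": joint angles; "qd": joint speeds; "tau": joint torques, N m; "tcp_pos": TCP position; "tool_rot": TCP orientation; "force": force on the tool from outside, world axes, zero at the start; "ft_torque": the same for the moment, N m; "finger_gap": opening from 0.0 (shut) to 1.0 (fully open).
Only numpy, scipy, OpenCV 4.12 (cv2) and the standard library are available. Lean on these libraries where they do the work, as an engineer would, in place of code of your own. Each camera call takes 0.05 s, during which the arm holds its last target.

TASK

Four containers are left on the lab bench: a wide jar, a slim tube, a square bottle and a slide box. Pack each one into the empty compartment of the divider tray that already holds its own kind, set down upright on the tray floor and not dropped. Leave the tube rack and the tip box where they stand.

Things in the scene. Friction and masses are not known exactly. Their poses are not given: they have to be found in the camera images.
- jar_mid (a point): Round wide-mouth specimen jar standing upright, off-white with white screw lid: 70 mm high, body 48 mm across, lid 52 mm across and 18 mm high at the top; about 100 g. The point is at its centre, half-way up (35 mm above its foot); z up along the jar.
- tube_mid (a point): Slim round flat-footed sample tube standing upright, off-white with white screw cap: 80 mm high, body 26 mm across, cap 30 mm across and 16 mm high at the top; about 45 g. The point is at its centre, half-way up (40 mm above its foot); z up along the tube.
- bottle_mid (a point): Square bottle standing upright, off-white: body 44 x 44 mm and 56 mm high with a small round cap (28 mm across) on top, 80 mm high in all; about 120 g. The point is on its axis, half-way up its full height (40 mm above its foot, so 16 mm below the top of the square part); x and y are square to the flat sides, z up.
- slides_mid (a point): Closed rectangular microscope-slide box standing on its long narrow edge, off-white: 96 mm long (its x), 36 mm wide (its y), 82 mm high (its z, up); about 200 g. The point is at its centre, half-way up (41 mm above its foot).
- tray_jar: Fixed dark grey divider tray: floor 3 mm thick, walls and dividers 3 mm thick, 16 mm high, three compartments in a row, each 72 x 72 mm inside. The -x one, nearest the robot, is empty; the other two hold round jars, tops 73 mm above the bench. Origin: at bench level under the middle of the empty compartment; x along the row to the full ones, y across, z up; yaw within 12 degrees.
- tray_tube: Fixed dark grey divider tray: floor 3 mm thick, walls and dividers 3 mm thick, 16 mm high, four compartments in a row, each 48 x 48 mm inside. The -x one, nearest the robot, is empty; the other three hold slim tubes, tops 83 mm above the bench. Origin: at bench level under the middle of the empty compartment; x along the row to the full ones, y across, z up; yaw within 12 degrees.
- tray_bottle: Fixed dark grey divider tray: floor 3 mm thick, walls and dividers 3 mm thick, 16 mm high, three compartments in a row, each 66 x 66 mm inside. The -x one, nearest the robot, is empty; the other two hold square bottles, tops 83 mm above the bench. Origin: at bench level under the middle of the empty compartment; x along the row to the full ones, y across, z up; yaw within 12 degrees.
- tray_slides: Fixed dark grey divider tray: floor 3 mm thick, walls and dividers 3 mm thick, 16 mm high, two compartments in a row, each 118 mm along x by 58 mm along y inside. The -x one, nearest the robot, is empty; the other holds a slide box, its length along the row, tops 85 mm above the bench. Origin: at bench level under the middle of the empty compartment; x along the row to the full ones, y across, z up; yaw within 12 degrees.
- tube_rack: Bystander: rectangular tube rack with many small holes, yellow top on a dark green base, 125 x 85 mm and 52 mm high, some small capped tubes in it up to 66 mm. Loose, about 350 g. Origin at the centre of its underside.
- tip_box: Bystander: orange pipette-tip box, 122 x 84 mm and 48 mm high, half filled with white tips up to 58 mm. Loose, about 300 g. Origin at the centre of its underside.
Not all that is in view belongs to the job. What is shaped like the part that bears jar_mid but blue or turquoise is not meant.

How it is judged:
At the end, for the whole second after the job is handed in: The jar, tube, bottle and slide box each stand upright (within 7 degrees), at rest and released, on the floor of the empty compartment of the tray of their own kind: centre within 19 mm sideways of the middle of that compartment and within about 5 mm of the standing height (horizontal distance between jar_mid and tray_jar below 0.019 m and z of jar_mid in the frame of tray_jar between 0.032 and 0.043 m and angle between each of jar_mid, tube_mid, bottle_mid, slides_mid's own z axis and vertical below 0.12 rad and linear speed of each of jar, tube, bottle, slides below 0.02 m/s and horizontal distance between tube_mid and tray_tube below 0.019 m and z of tube_mid in the frame of tray_tube between 0.037 and 0.048 m and horizontal distance between bottle_mid and tray_bottle below 0.019 m and z of bottle_mid in the frame of tray_bottle between 0.037 and 0.048 m and horizontal distance between slides_mid and tray_slides below 0.019 m and z of slides_mid in the frame of tray_slides between 0.038 and 0.049 m); the robot touches nothing.
It fails at once if the tube rack or the tip box is shifted by more than 25 mm or tipped (distance of any of tube_rack, tip_box from where it was at the start of the episode above 0.025 m or angle between any of tube_rack, tip_box's own z axis and vertical above 0.25 rad).
It fails at once if a container is dropped: it falls free more than 25 mm above the bench ((height (world z) of jar_mid above 0.06 m and contact force between jar and anything else below 0.02 N and linear speed of jar above 0.3 m/s) or (height (world z) of tube_mid above 0.065 m and contact force between tube and anything else below 0.02 N and linear speed of tube above 0.3 m/s) or (height (world z) of bottle_mid above 0.065 m and contact force between bottle and anything else below 0.02 N and linear speed of bottle above 0.3 m/s) or (height (world z) of slides_mid above 0.066 m and contact force between slides and anything else below 0.02 N and linear speed of slides above 0.3 m/s)).
It also fails if it takes over 80 s, if anything falls off the work surface, if the arm or the gripper's body presses on something with over 40 N, if the wrist force passes 120 N, or if a joint passes its speed limit or range.

## Working session

There is one attempt and no reset: what is moved stays moved. The work goes in short steps, Python scripts to look and compute and a shell command to move; the robot and the scene stay as the last step left them, time stands still between calls to the robot, and variables do not carry over. Pictures are saved under pics/ and viewed, and the job is handed in when it is done.

```bash
ls; mkdir -p pics; python3 - <<'E'
from station import manip, imaging
import cv2, numpy as np
s=manip.sense(); print(s)
for n in ("scene","top"):
    d=imaging.snapshot(n)
    np.savez(f"{n}0.npz",**{k:np.array(v) for k,v in d.items()})
    cv2.imwrite(f"pics/{n}0.png",d["image"][:,:,::-1])
    print(n,{k:d[k] for k in d if k not in("image","z_map")})
E
```

```text
pics
{'t': 0.0, 'q': array([ 1.14351583e+00,  5.28469577e-01,  1.43389579e+00, -8.56772480e-06,
        1.18141631e+00, -1.78482782e-01]), 'qd': array([-5.60697727e-04, -2.08279244e-05, -1.17316061e-04, -1.09502764e-03,
       -3.74928110e-05,  7.41563117e-04]), 'tau': array([ 2.23097079e-03, -4.42352271e+01, -1.78025222e+01, -7.86775360e-06,
        8.38380220e-03, -2.90788705e-06]), 'tcp_pos': array([0.15357739, 0.60513899, 0.24933356]), 'tool_rot': array([ 1.24076568e-01,  9.92272043e-01, -1.04587432e-03, -3.22681692e-04]), 'force': array([0.23883619, 0.34313577, 0.25998288]), 'ft_torque': array([-0.01260462,  0.02182691, -0.01525682]), 'finger_gap': 0.9947989194225638}
scene {'vfov': 52.89422286406566, 'cx': 322.2296239809233, 'cy': 199.25451208999849, 'dist': array([-0.01377288,  0.        ,  0.        ,  0.        ,  0.        ]), 'R': array([[-1.05493822e-01,  9.94419608e-01,  8.34255877e-04],
       [ 7.78225485e-01,  8.30808997e-02, -6.22464986e-01],
       [-6.19060699e-01, -6.50169712e-02, -7.82647203e-01]]), 't': array([ 0.04718846, -0.34382783,  1.57153343])}
top {'vfov': 55.38326687642738, 'cx': 330.0816255807355, 'cy': 194.93386947406367, 'dist': array([-0.03712115,  0.        ,  0.        ,  0.        ,  0.        ]), 'R': array([[ 0.00497456, -0.9999611 ,  0.00728393],
       [-0.9945562 , -0.00570556, -0.10404525],
       [ 0.10408276, -0.0067267 , -0.99454589]]), 't': array([0.00809521, 0.48389411, 1.06323592])}
```

View pics/scene0.png

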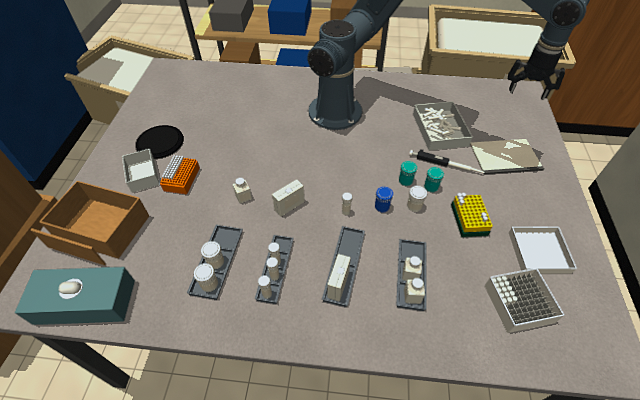

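View pics/top0.png

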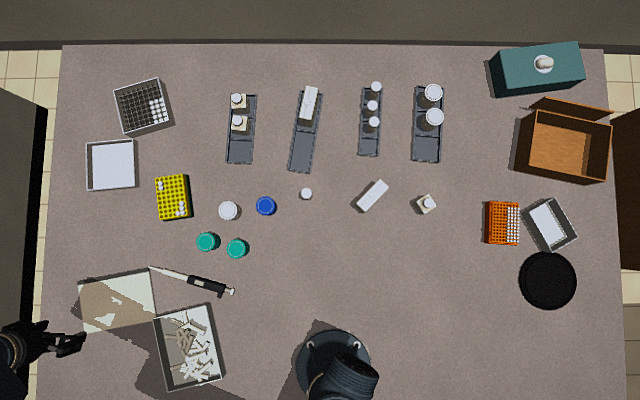

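The scene camera shows the jar at (418,199), the tube at (347,204), the slide box at (288,196) and the bottle at (241,189). In the top view they are at (228,211), (306,194), (372,196) and (426,204). From left to right, the top view's trays are bottle, slides, tube, jar, with their empty ends towards the robot. The blue and turquoise jars are decoys. Next I'll build point clouds from both views and enlarge the crops.

```bash
cat > h.py <<'E'
import numpy as np, cv2
def load(f): 
    d=dict(np.load(f)); return d
def K(d):
    f=200/np.tan(np.radians(float(d['vfov']))/2)
    return np.array([[f,0,float(d['cx'])],[0,f,float(d['cy'])],[0,0,1]])
def cloud(d):
    h,w=d['z_map'].shape
    u,v=np.meshgrid(np.arange(w),np.arange(h))
    p=cv2.undistortPoints(np.stack([u,v],-1).reshape(-1,1,2).astype(float),K(d),d['dist']).reshape(h,w,2)
    z=d['z_map']
    X=np.concatenate([p*z[...,None],z[...,None]],-1)
    return (X-d['t'])@d['R']
def ray(d,u,v):
    p=cv2.undistortPoints(np.array([[[u,v]]],float),K(d),d['dist'])[0,0]
    R=d['R'];return -R.T@d['t'], R.T@np.array([p[0],p[1],1])
def atz(d,u,v,z):
    c,r=ray(d,u,v); return c+r*(z-c[2])/r[2]
def proj(d,X):
    return cv2.projectPoints(np.array(X,float).reshape(-1,1,3),cv2.Rodrigues(d['R'])[0],d['t'],K(d),d['dist'])[0].reshape(-1,2)
def tri(d1,p1,d2,p2):
    c1,r1=ray(d1,*p1);c2,r2=ray(d2,*p2)
    A=np.stack([r1,-r2],1);s=np.linalg.lstsq(A,c2-c1,rcond=None)[0]
    a=c1+r1*s[0];b=c2+r2*s[1];return (a+b)/2,np.linalg.norm(a-b)
E
python3 - <<'E'
from h import *
for n in("scene","top"):
    d=load(n+"0.npz");C=cloud(d)
    print(n,(d['z_map']==0).mean())
    img=d['image'][:,:,::-1]
    a=(img[160:310,180:450] if n=="scene" else img[75:225,205:455])
    cv2.imwrite(f"pics/{n}c.png",cv2.resize(a,None,fx=2.96,fy=2.96,interpolation=cv2.INTER_CUBIC))
    # bench
    m=(C[...,0]>.35)&(C[...,0]<.9)&(abs(C[...,1])<.45)&(d['z_map']>0)
    print('bench z median',np.median(C[m][:,2]))
    hm=np.where(m,C[...,2],0)
    mask=((hm>.03)).astype(np.uint8)
    k,l,st,ce=cv2.connectedComponentsWithStats(mask)
    for i in range(1,k):
        if st[i,4]<15: continue
        P=C[l==i]; t=np.percentile(P[:,2],97)
        T=P[P[:,2]>t-.006]
        r=cv2.minAreaRect((T[:,:2]*1000).astype(np.float32))
        print(ce[i].round(),st[i,4],'top',t.round(4),'ctr(minrect) mm',np.round(r[0],1),np.round(r[1],1),round(r[2],1))
E
```

```text
scene 0.00430859375
bench z median 0.0003798494696608083
[189. 173.] 185 top 0.0504 ctr(minrect) mm [ 410.1 -444.8] [ 10.5 114.5] 89.3
[408. 175.] 103 top 0.0731 ctr(minrect) mm [356.7 266.4] [12.1 29.1] 2.8
[434. 178.] 217 top 0.0737 ctr(minrect) mm [365.6 351.2] [30.9 47.8] 0.0
[241. 188.] 254 top 0.0815 ctr(minrect) mm [ 460.5 -254.9] [27.  24.9] 48.6
[288. 195.] 608 top 0.0847 ctr(minrect) mm [ 481.1 -101.9] [39.  96.8] 45.2
[384. 196.] 291 top 0.0742 ctr(minrect) mm [452.5 191.1] [50.7 48.4] 34.4
[417. 196.] 297 top 0.0738 ctr(minrect) mm [438.  293.4] [52.1 49. ] 15.0
[347. 201.] 142 top 0.0827 ctr(minrect) mm [487.4  78.3] [28.1 27. ] 39.1
[464. 211.] 469 top 0.0669 ctr(minrect) mm [441.3 423.6] [18.6 42.4] 86.5
[208. 264.] 795 top 0.0763 ctr(minrect) mm [ 741.1 -280.3] [118.6  51.8] 2.2
[273. 259.] 329 top 0.0856 ctr(minrect) mm [ 709.5 -104.5] [74.5 30.1] 7.5
[339. 275.] 630 top 0.0878 ctr(minrect) mm [739.1  74.8] [35.6 96.8] 78.3
[414. 279.] 711 top 0.0847 ctr(minrect) mm [720.8 274.4] [91.3 27.8] 3.3
[265. 284.] 185 top 0.0849 ctr(minrect) mm [ 787.6 -114.9] [27.5 29. ] 4
[... 625 characters left out ...]
 [ 683.3 -109.6] [26.1 25. ] 64.3
[180. 197.] 588 top 0.0663 ctr(minrect) mm [441.6 426.1] [37.9 22. ] 9.2
[372. 195.] 492 top 0.0843 ctr(minrect) mm [ 480.5 -104.7] [34.6 95. ] 45.1
[306. 193.] 102 top 0.0822 ctr(minrect) mm [484.6  75.2] [27.2 26.8] 45.9
[425. 203.] 282 top 0.0812 ctr(minrect) mm [ 459.5 -256.3] [25.4 25.6] 8.7
[266. 205.] 308 top 0.073 ctr(minrect) mm [450.6 188.5] [49.8 48.8] 62.9
[229. 210.] 326 top 0.0731 ctr(minrect) mm [436.5 289.9] [51.4 49.8] 45.0
[491. 224.] 250 top 0.0495 ctr(minrect) mm [ 409.5 -442.9] [109.4  13.6] 0.3
[207. 237.] 178 top 0.0726 ctr(minrect) mm [363.8 349.1] [24.4 48.9] 0.5
[237. 240.] 34 top 0.0717 ctr(minrect) mm [355.  265.3] [ 5.5 32.4] 0.3
```

View crops.

View pics/scenec.png

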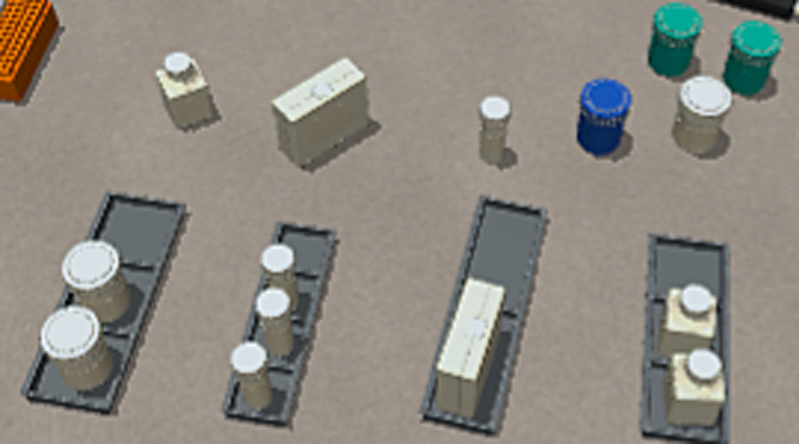

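View pics/topc.png

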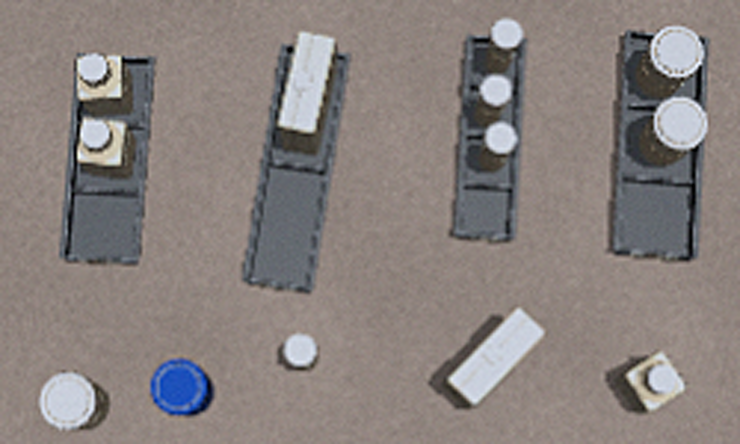

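```bash
python3 - <<'E'
from h import *
# dark-grey colour & low height => tray pixels; fit outer rect
boxes={'bottle':(.55,.85,.2,.34),'slides':(.5,.85,-.0,.16),'tube':(.55,.85,-.17,-.05),'jar':(.55,.85,-.36,-.2)}
# known outer (len,width)
dims={'bottle':(3*66+4*3,72),'slides':(2*118+9,64),'tube':(4*48+15,54),'jar':(3*72+12,78)}
for n in("scene","top"):
    d=load(n+"0.npz");C=cloud(d);g=d['image'].astype(int)
    for k,(a,b,c,e) in boxes.items():
        m=(C[...,0]>a)&(C[...,0]<b)&(C[...,1]>c)&(C[...,1]<e)&(d['z_map']>0)
        rim=m&(C[...,2]>.0115)&(C[...,2]<.022)
        P=C[rim]
        r=cv2.minAreaRect((P[:,:2]*1000).astype(np.float32))
        print(n,k,'rim n',rim.sum(),'rect',np.round(r[0],1),np.round(r[1],1),round(r[2],2),'exp',dims[k],'z90',np.percentile(P[:,2],90).round(4))
E
```

```text
scene bottle rim n 492 rect [685. 276.] [ 79.1 212.7] 87.02 exp (210, 72) z90 0.0185
scene slides rim n 462 rect [675.6  87.3] [ 71.1 248. ] 81.51 exp (245, 64) z90 0.0183
scene tube rim n 388 rect [ 708.5 -106.3] [ 61.8 207.5] 86.12 exp (207, 54) z90 0.0183
scene jar rim n 443 rect [ 702.1 -277.5] [ 87.5 231. ] 85.76 exp (228, 78) z90 0.0188
top bottle rim n 413 rect [681.7 273.9] [ 81.  213.1] 87.57 exp (210, 72) z90 0.0177
top slides rim n 437 rect [674.6  84.6] [ 71.5 244.4] 81.64 exp (245, 64) z90 0.0183
top tube rim n 350 rect [ 706.5 -107.3] [ 61.7 206. ] 87.22 exp (207, 54) z90 0.0173
top jar rim n 437 rect [ 700.3 -277.7] [ 86.7 231.8] 85.51 exp (228, 78) z90 0.0177
```

Both views agree to about 2 mm, and the heights match the text. I'll overlay the fitted trays and objects on both images to check them.

```bash
cat > est.py <<'E'
import numpy as np
# outer-rect centres (mean of two views, mm) yaw deg
T={'bottle':((683.3,275),-2.7,3,66,66),'slides':((675.1,86),-8.4,2,118,58),'tube':((707.5,-106.8),-3.3,4,48,48),'jar':((701.2,-277.6),-4.4,3,72,72)}
def origin(k):
    c,y,n,lx,ly=T[k];y=np.radians(y);L=n*lx+3*(n+1)
    s=L/2-3-lx/2
    return np.array([c[0]-s*np.cos(y),c[1]-s*np.sin(y)])/1000,y
E
python3 - <<'E'
from h import *; from est import *
for n in("scene","top"):
    d=load(n+"0.npz");img=d['image'][:,:,::-1].copy()
    S=4;x0,y0,x1,y1=(180,220,440,310) if n=="scene" else (215,80,455,185)
    S=3
    crop=cv2.resize(img[y0:y1,x0:x1],None,fx=S,fy=S,interpolation=cv2.INTER_CUBIC)
    for k in T:
        o,y=origin(k);
        if n=="top":print(k,o.round(4),np.degrees(y))
        R=np.array([[np.cos(y),-np.sin(y)],[np.sin(y),np.cos(y)]])
        c,_,nn,lx,ly=T[k];L=nn*lx+3*(nn+1)
        for (hx0,hx1,hy,z,col) in((-lx/2-3,L-lx/2-3,ly/2+3,.016,(0,255,0)),(-lx/2,lx/2,ly/2,.016,(0,0,255))):
            q=np.array([[hx0,-hy],[hx1,-hy],[hx1,hy],[hx0,hy]])/1000@R.T+o
            p=proj(d,np.c_[q,np.full(4,z)])
            cv2.polylines(crop,[(((p-[x0,y0])+.5)*S-.5).round().astype(int).reshape(-1,1,2)],True,col,1)
    cv2.imwrite(f"pics/{n}ov.png",crop)
E
```

```text
bottle [0.6144 0.2783] -2.7
slides [0.6152 0.0948] -8.4
tube [ 0.6311 -0.1024] -3.3
jar [ 0.6264 -0.2718] -4.4
```

View pics/sceneov.png

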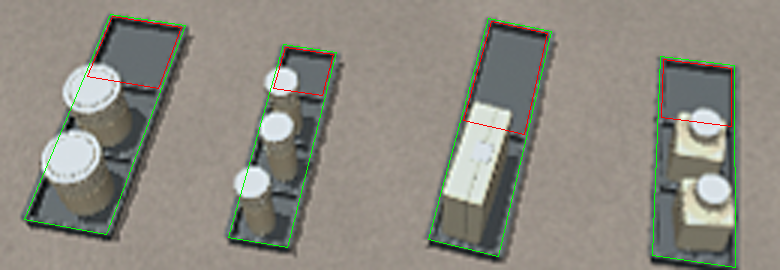

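View pics/topov.png

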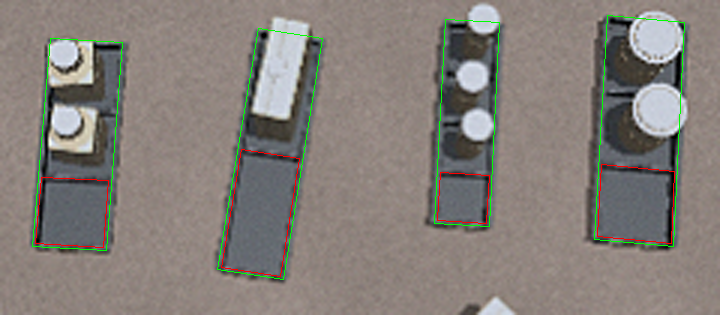

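Both tray overlays sit on the tray outlines, with the red inner edges on the empty compartments. Next I'll get the bottle's yaw and write a small planner that only reports distances.

```bash
cat > plan.py <<'E'
import sys,numpy as np
from station import manip
from scipy.spatial.transform import Rotation as Ro
def go(x,y,z,jaw):
    s=manip.sense();R=Ro.from_quat(s['tool_rot']).as_matrix()
    d=R.T@(np.array([x,y,z])-s['tcp_pos'])
    cur=np.degrees(np.arctan2(R[1,1],R[0,1]))
    t=(cur-jaw+90)%180-90
    print('t %.2f tcp'%s['t'],s['tcp_pos'].round(4),'jaw %.1f'%cur,'gap %.3f'%s['finger_gap'],'q6 %.2f'%s['q'][5],'F',s['force'].round(1))
    print('dp cm',(d*100).round(2),'dist %.1f'%(np.linalg.norm(d)*100),'roll %.3f'%np.radians(t))
if __name__=="__main__": go(*map(float,sys.argv[1:]))
E
python3 - <<'E'
from h import *
for n in("scene","top"):
    d=load(n+"0.npz");C=cloud(d)
    m=(np.hypot(C[...,0]-.46,C[...,1]+.2556)<.036)&(C[...,2]>.048)&(C[...,2]<.0605)
    P=C[m];r=cv2.minAreaRect((P[:,:2]*1000).astype(np.float32));print(n,m.sum(),np.round(r[0],1),np.round(r[1],1),round(r[2],1),np.median(P[:,2]))
E
python3 plan.py .437 .291 .15 85
```

```text
scene 101 [ 461.2 -254.4] [44.  43.8] 32.6 0.05504837185891706
top 139 [ 459.8 -256.1] [44.  45.3] 32.8 0.05535503031954504
t 0.10 tcp [0.1536 0.6052 0.2494] jaw 75.7 gap 1.002 q6 -0.18 F [0.3 0.1 0.5]
dp cm [-35.21 -23.45   9.97] dist 43.5 roll -0.162
```

```bash
python3 -m creep '{"claw":[8,8,8,8,8,8,7.5,7.5,7.5,7.5,7.5,7.5],"dp":[[-2,-1.3,0.5],[-6,-4,1.7],[-10,-6.6,2.8],[-14,-9.3,3.9],[-18,-12,5],[-22,-14.6,6.2],[-26,-17.3,7.3],[-29.5,-19.6,8.3],[-32.5,-21.6,9.2],[-34.5,-23,9.8],[-35.2,-23.4,10],[-35.2,-23.4,10]],"roll":[-0.02,-0.04,-0.06,-0.08,-0.1,-0.12,-0.14,-0.16,-0.16,-0.16,-0.16,-0.16]}' 40; python3 plan.py .437 .291 .061 85
```

```text
t: 1.3
tcp_pos: [0.4378, 0.2917, 0.1499]
tool_rot: [0.045, 0.999, -0.0, -0.0]
force: [-0.6, 0.2, 1.0]
finger_gap: 0.878
t 1.30 tcp [0.4378 0.2917 0.1499] jaw 84.8 gap 0.878 q6 -1.11 F [-0.6  0.2  1. ]
dp cm [ 0.06 -0.07  8.89] dist 8.9 roll -0.004
```

```bash
python3 -m creep '{"claw":[7.5,7.5,7.5,7.5,7.5,7.5,4.8,4.8,4.8,4.8,4.8,4.8],"dp":[[0,0,2],[0,0,4.5],[0,0,7],[0,0,8.5],[0,0,8.9],[0,0,8.9],[0,0,8.9],[0,0,8.9],[0,0,8.9],[0,0,8.9],[0,0,8.9],[0,0,8.9]],"roll":[0,0,0,0,0,0,0,0,0,0,0,0]}' 40; python3 plan.py .437 .291 .061 85
```

```text
t: 2.5
tcp_pos: [0.438, 0.2928, 0.0625]
tool_rot: [0.045, 0.999, 0.001, 0.001]
force: [-0.5, 1.4, 6.3]
finger_gap: 0.6
t 2.50 tcp [0.438  0.2928 0.0625] jaw 84.9 gap 0.600 q6 -1.11 F [-0.5  1.4  6.3]
dp cm [ 0.09 -0.19  0.15] dist 0.3 roll -0.002
```

```bash
python3 -m creep '{"claw":[4,4,4,4,4,4,4,4,4,4],"dp":[[0,0,0],[0,0,-0.5],[0,0,-1.5],[0,0,-3],[0,0,-5.5],[0,0,-8],[0,0,-10],[0,0,-11],[0,0,-11.5],[0,0,-11.5]],"roll":[0,0,0,0,0,0,0,0,0,0]}' 40; python3 plan.py .6264 -.2718 .175 85.6
```

```text
t: 3.5
tcp_pos: [0.4374, 0.2922, 0.1767]
tool_rot: [0.044, 0.999, 0.0, 0.0]
force: [-0.7, -0.7, -0.9]
finger_gap: 0.597
t 3.50 tcp [0.4374 0.2922 0.1767] jaw 84.9 gap 0.597 q6 -1.11 F [-0.7 -0.7 -0.9]
dp cm [-23.83 -54.5    0.17] dist 59.5 roll -0.012
```

```bash
python3 -m creep '{"claw":[4,4,4,4,4,4,4,4,4,4,4,4],"dp":[[-0.4,-0.9,0],[-1.2,-2.7,0],[-2.4,-5.4,0],[-4,-9.1,0],[-5.8,-13.2,0],[-7.7,-17.6,0],[-9.6,-22,0],[-11.5,-26.4,0],[-13.4,-30.8,0],[-15.2,-34.8,0],[-16.8,-38.4,0],[-18.2,-41.6,0]],"roll":[0,0,0,0,0,0,0,0,0,0,0,0]}'; python3 plan.py .6264 -.2718 .175 85.6
```

```text
t: 4.7
tcp_pos: [0.5813, -0.1411, 0.1748]
tool_rot: [0.045, 0.999, 0.0, -0.001]
force: [0.4, 0.7, -0.8]
finger_gap: 0.599
t 4.70 tcp [ 0.5813 -0.1411  0.1748] jaw 84.8 gap 0.599 q6 -1.90 F [ 0.4  0.7 -0.8]
dp cm [ -5.67 -12.61  -0.04] dist 13.8 roll -0.014
```

```bash
python3 -m creep '{"claw":[4,4,4,4,4,4,4,4,4],"dp":[[-1.3,-2.9,0],[-2.5,-5.6,0],[-3.6,-8.2,0],[-4.5,-10.2,0],[-5.1,-11.7,0],[-5.5,-12.5,0],[-5.6,-12.9,0],[-5.6,-12.9,0],[-5.6,-12.9,0]],"roll":[0,0,0,0,0,0,0,0,0]}'; python3 plan.py .6264 -.2718 .066 85.6; python3 - <<'E'
from h import *
from station import imaging
for n in("scene","top"):
    d=imaging.snapshot(n);np.savez(n+"1.npz",**{k:np.array(v) for k,v in d.items()})
    im=d['image'][:,:,::-1]
    a=im[150:310,130:330] if n=="scene" else im[60:220,340:540]
    cv2.imwrite(f"pics/{n}1.png",cv2.resize(a,None,fx=3,fy=3))
E
```

```text
t: 5.6
tcp_pos: [0.6258, -0.2706, 0.1762]
tool_rot: [0.044, 0.999, 0.0, -0.0]
force: [0.6, 0.5, -0.4]
finger_gap: 0.604
t 5.60 tcp [ 0.6258 -0.2706  0.1762] jaw 85.0 gap 0.604 q6 -2.05 F [ 0.6  0.5 -0.4]
dp cm [-0.09 -0.12 11.02] dist 11.0 roll -0.011
```

View pics/scene1.png

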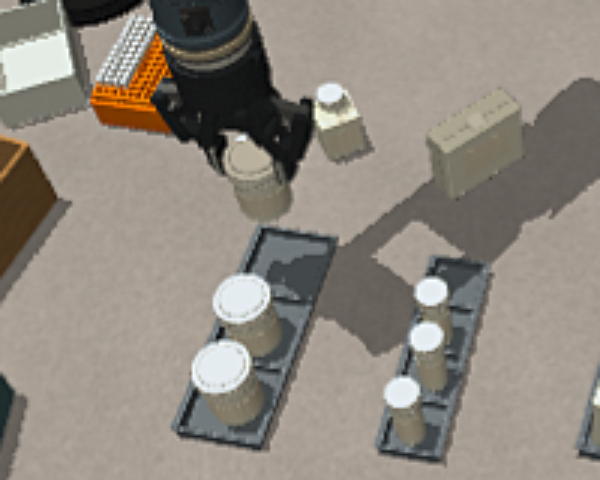

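```bash
python3 -m creep '{"claw":[4,4,4,4,4,4,4,4,4,4,4,4],"dp":[[-0.1,-0.1,0.6],[-0.1,-0.1,2],[-0.1,-0.1,4],[-0.1,-0.1,6.2],[-0.1,-0.1,8.2],[-0.1,-0.1,9.6],[-0.1,-0.1,10.3],[-0.1,-0.1,10.7],[-0.1,-0.1,11],[-0.1,-0.1,11.15],[-0.1,-0.1,11.2],[-0.1,-0.1,11.2]],"roll":[0,0,0,0,0,0,0,0,0,0,0,0]}'; python3 plan.py .6264 -.2718 .066 85.6
```

```text
t: 6.9
tcp_pos: [0.6276, -0.273, 0.0657]
tool_rot: [0.044, 0.999, -0.0, 0.001]
force: [-0.5, 0.7, 4.0]
finger_gap: 0.597
t 6.90 tcp [ 0.6276 -0.273   0.0657] jaw 84.9 gap 0.597 q6 -2.06 F [-0.5  0.7  4. ]
dp cm [ 0.13  0.11 -0.03] dist 0.2 roll -0.012
```

Contact force is 4 N at the expected height, so I release, retreat, and look.

```bash
python3 -m creep '{"claw":[5.6,6.4,7.2,7.6,7.6,7.6,7.6,7.6,7.6,7.6],"dp":[[0,0,0],[0,0,0],[0,0,0],[0,0,0],[0,0,-1],[0,0,-3],[0,0,-6],[0,0,-9],[0,0,-11],[0,0,-11.5]],"roll":[0,0,0,0,0,0,0,0,0,0]}'; python3 - <<'E'
from h import *
from station import imaging
for n in("scene","top"):
    d=imaging.snapshot(n);np.savez(n+"2.npz",**{k:np.array(v) for k,v in d.items()})
    im=d['image'][:,:,::-1]
    a=im[150:310,130:330] if n=="scene" else im[60:220,340:540]
    cv2.imwrite(f"pics/{n}2.png",cv2.resize(a,None,fx=3,fy=3))
    C=cloud(d)
    m=(np.hypot(C[...,0]-.626,C[...,1]+.272)<.035)&(C[...,2]>.066)&(C[...,2]<.085)
    P=C[m];
    if len(P): print(n,len(P),np.median(P[:,2]),cv2.minAreaRect((P[:,:2]*1000).astype(np.float32)))
E
python3 plan.py .460 -.2555 .16 32.7;python3 plan.py .460 -.2555 .16 122.7
```

```text
t: 7.9
tcp_pos: [0.6287, -0.2738, 0.1833]
tool_rot: [0.044, 0.999, -0.002, 0.003]
force: [-0.1, -0.5, -0.3]
finger_gap: 0.886
scene 237 0.07305568182161253 ((627.656494140625, -271.3587341308594), (51.99846649169922, 50.629539489746094), 15.064244270324707)
top 90 0.07187907351210601 ((624.5936889648438, -258.361328125), (22.51811408996582, 36.41017532348633), 88.57648468017578)
t 8.00 tcp [ 0.6274 -0.273   0.1806] jaw 84.9 gap 0.888 q6 -2.06 F [0.  0.2 0.2]
dp cm [16.84  0.26  2.02] dist 17.0 roll 0.911
t 8.00 tcp [ 0.6274 -0.273   0.1806] jaw 84.9 gap 0.888 q6 -2.06 F [0.  0.2 0.2]
dp cm [16.84  0.26  2.02] dist 17.0 roll -0.660
```

View pics/scene2.png

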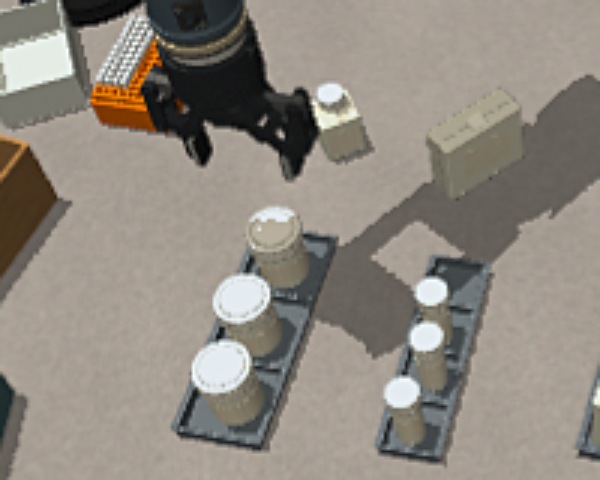

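The jar stands upright at (627.6, -271.4) mm, 1.3 mm from its target, with its top at 73 mm. Next is the bottle.

```bash
python3 -m creep '{"claw":[7,7,7,7,7,7,7,7,7],"dp":[[1,0,0.1],[3,0,0.3],[6,0.1,0.7],[9,0.1,1],[12,0.2,1.4],[14.5,0.2,1.7],[16.2,0.2,1.9],[16.8,0.2,2],[16.8,0.2,2]],"roll":[0.12,0.25,0.38,0.51,0.64,0.77,0.88,0.91,0.91]}' 50; python3 plan.py .460 -.2555 .045 32.7
```

```text
t: 8.9
tcp_pos: [0.4589, -0.2555, 0.1584]
tool_rot: [0.479, 0.878, 0.0, -0.001]
force: [0.8, -0.3, -0.0]
finger_gap: 0.821
t 8.90 tcp [ 0.4589 -0.2555  0.1584] jaw 32.8 gap 0.821 q6 -1.29 F [ 0.8 -0.3 -0. ]
dp cm [-0.09  0.09 11.34] dist 11.3 roll 0.002
```

```bash
python3 -m creep '{"claw":[7,7,7,7,7,7,7,4,3.6,3.6,3.6,3.6],"dp":[[0,0.1,2],[0,0.1,5],[0,0.1,8],[0,0.1,10],[0,0.1,11],[0,0.1,11.3],[0,0.1,11.3],[0,0.1,11.3],[0,0.1,11.3],[0,0.1,11.3],[0,0.1,11.3],[0,0.1,11.3]],"roll":[0,0,0,0,0,0,0,0,0,0,0,0]}' 50; python3 plan.py .460 -.2555 .045 32.7
```

```text
t: 10.1
tcp_pos: [0.4614, -0.256, 0.0475]
tool_rot: [0.479, 0.878, -0.0, 0.001]
force: [0.1, 0.2, 6.2]
finger_gap: 0.508
t 10.10 tcp [ 0.4614 -0.256   0.0475] jaw 32.8 gap 0.508 q6 -1.29 F [0.1 0.2 6.2]
dp cm [ 0.12 -0.1   0.25] dist 0.3 roll 0.001
```

```bash
python3 -m creep '{"claw":[3.6,3.6,3.6,3.6,3.6,3.6,3.6,3.6,3.6,3.6],"dp":[[0,0,0],[0,0,-0.5],[0,0,-1.5],[0,0,-3],[0,0,-5.5],[0,0,-8],[0,0,-10],[0,0,-11],[0,0,-11.5],[0,0,-11.5]],"roll":[0,0,0,0,0,0,0,0,0,0]}'; python3 plan.py .6144 .2783 .16 87.3
```

```text
t: 11.1
tcp_pos: [0.4607, -0.2553, 0.1616]
tool_rot: [0.479, 0.878, -0.0, 0.0]
force: [-0.7, -0.8, -1.3]
finger_gap: 0.502
t 11.10 tcp [ 0.4607 -0.2553  0.1616] jaw 32.8 gap 0.502 q6 -1.29 F [-0.7 -0.8 -1.3]
dp cm [36.55 41.81  0.15] dist 55.5 roll -0.952
```

```bash
python3 -m creep '{"claw":[3.6,3.6,3.6,3.6,3.6,3.6,3.6,3.6,3.6,3.6,3.6,3.6],"dp":[[0.7,0.75,0],[2,2.3,0],[4,4.5,0],[6.6,7.5,0],[9.5,10.9,0],[12.5,14.3,0],[15.5,17.7,0],[18.4,21.1,0],[21.4,24.5,0],[24.4,27.9,0],[27,30.9,0],[29.6,33.9,0]],"roll":[-0.02,-0.08,-0.16,-0.25,-0.34,-0.43,-0.52,-0.61,-0.7,-0.78,-0.85,-0.9]}'; python3 plan.py .6144 .2783 .16 87.3
```

```text
t: 12.3
tcp_pos: [0.5844, 0.1796, 0.1597]
tool_rot: [0.047, 0.999, -0.0, -0.002]
force: [0.6, -0.3, -1.6]
finger_gap: 0.505
t 12.30 tcp [0.5844 0.1796 0.1597] jaw 84.6 gap 0.505 q6 -1.36 F [ 0.6 -0.3 -1.6]
dp cm [-2.06 10.11 -0.05] dist 10.3 roll -0.048
```

```bash
python3 -m creep '{"claw":[3.6,3.6,3.6,3.6,3.6,3.6,3.6,3.6],"dp":[[-0.6,3,0],[-1.1,5.6,0],[-1.6,7.8,0],[-1.9,9.2,0],[-2.1,9.9,0],[-2.1,10.1,0],[-2.1,10.1,0],[-2.1,10.1,0]],"roll":[-0.01,-0.02,-0.03,-0.04,-0.048,-0.048,-0.048,-0.048]}'; python3 plan.py .6144 .2783 .049 87.3
```

```text
t: 13.1
tcp_pos: [0.6161, 0.2744, 0.1612]
tool_rot: [0.026, 1.0, -0.0, -0.0]
force: [-0.5, -0.5, -0.8]
finger_gap: 0.502
t 13.10 tcp [0.6161 0.2744 0.1612] jaw 87.0 gap 0.502 q6 -1.26 F [-0.5 -0.5 -0.8]
dp cm [ 0.18  0.38 11.22] dist 11.2 roll -0.005
```

```bash
python3 -m creep '{"claw":[3.6,3.6,3.6,3.6,3.6,3.6,3.6,3.6,3.6,3.6,3.6,3.6],"dp":[[0.2,0.4,0.6],[0.2,0.4,2],[0.2,0.4,4],[0.2,0.4,6.2],[0.2,0.4,8.2],[0.2,0.4,9.6],[0.2,0.4,10.3],[0.2,0.4,10.7],[0.2,0.4,11],[0.2,0.4,11.15],[0.2,0.4,11.2],[0.2,0.4,11.2]],"roll":[0,0,0,0,0,0,0,0,0,0,0,0]}'; python3 plan.py .6144 .2783 .05 87.3
```

```text
t: 14.3
tcp_pos: [0.615, 0.2797, 0.0506]
tool_rot: [0.025, 1.0, 0.0, 0.001]
force: [-1.5, -1.0, 4.4]
finger_gap: 0.504
t 14.30 tcp [0.615  0.2797 0.0506] jaw 87.1 gap 0.504 q6 -1.26 F [-1.5 -1.   4.4]
dp cm [ 0.06 -0.14  0.06] dist 0.2 roll -0.004
```

Seated with 4 N of contact force, so I release it.

```bash
python3 -m creep '{"claw":[4.9,5.7,6.5,6.8,6.8,6.8,6.8,6.8,6.8,6.8],"dp":[[0,0,0],[0,0,0],[0,0,0],[0,0,0],[0,0,-1],[0,0,-3],[0,0,-6],[0,0,-9],[0,0,-11],[0,0,-12]],"roll":[0,0,0,0,0,0,0,0,0,0]}'; python3 plan.py .486 .0768 .16 75; python3 plan.py .4808 -.1033 .16 45.1; python3 plan.py .4808 -.1033 .16 81.6
```

```text
t: 15.3
tcp_pos: [0.6159, 0.28, 0.1726]
tool_rot: [0.025, 1.0, 0.001, 0.002]
force: [0.5, 0.2, 1.2]
finger_gap: 0.795
t 15.30 tcp [0.6159 0.28   0.1726] jaw 87.1 gap 0.795 q6 -1.26 F [0.5 0.2 1.2]
dp cm [ 11.95 -20.95   1.17] dist 24.1 roll 0.211
t 15.30 tcp [0.6159 0.28   0.1726] jaw 87.1 gap 0.795 q6 -1.26 F [0.5 0.2 1.2]
dp cm [ 11.55 -38.96   1.15] dist 40.7 roll 0.733
t 15.30 tcp [0.6159 0.28   0.1726] jaw 87.1 gap 0.795 q6 -1.26 F [0.5 0.2 1.2]
dp cm [ 11.55 -38.96   1.15] dist 40.7 roll 0.096
```

```bash
python3 -m creep '{"claw":[6,6,6,6,6,6,6,6,6,6],"dp":[[0.8,-1.4,0.1],[2.3,-4,0.2],[4.2,-7.4,0.4],[6.2,-10.9,0.6],[8.2,-14.4,0.8],[10,-17.5,1],[11.2,-19.6,1.1],[11.8,-20.7,1.2],[11.9,-20.9,1.2],[11.9,-20.9,1.2]],"roll":[0,0,0,0,0,0,0,0,0,0]}' 35; python3 plan.py .486 .0768 .07 86.7; python3 - <<'E'
from h import *
from station import imaging
for n in("scene","top"):
    d=imaging.snapshot(n);np.savez(n+"3.npz",**{k:np.array(v) for k,v in d.items()})
    im=d['image'][:,:,::-1]
    a=im[150:310,260:460] if n=="scene" else im[60:220,200:400]
    cv2.imwrite(f"pics/{n}3.png",cv2.resize(a,None,fx=3,fy=3))
    C=cloud(d)
    for nm,c,lo,r in(('bottle',(.6144,.2783),.072,.03),('jar',(.626,-.272),.066,.035)):
        m=(np.hypot(C[...,0]-c[0],C[...,1]-c[1])<r)&(C[...,2]>lo)&(C[...,2]<.095)
        P=C[m];
        if len(P): print(n,nm,len(P),np.median(P[:,2]),cv2.minAreaRect((P[:,:2]*1000).astype(np.float32)))
E
```

```text
t: 16.3
tcp_pos: [0.4859, 0.077, 0.1574]
tool_rot: [0.026, 1.0, 0.0, 0.001]
force: [-0.4, 0.4, -0.0]
finger_gap: 0.703
t 16.30 tcp [0.4859 0.077  0.1574] jaw 87.1 gap 0.703 q6 -1.59 F [-0.4  0.4 -0. ]
dp cm [-0.   -0.02  8.74] dist 8.7 roll 0.006
scene bottle 88 0.08205344763913416 ((617.7330932617188, 281.7898864746094), (26.52587127685547, 27.090829849243164), 10.85886287689209)
scene jar 235 0.07280921607258116 ((627.9458618164062, -272.7596435546875), (51.7574462890625, 50.6777229309082), 57.46426010131836)
top bottle 89 0.08120683168128011 ((613.5943603515625, 279.1510314941406), (27.67889404296875, 25.253704071044922), 45.668861389160156)
top jar 275 0.07189550604990012 ((624.848388671875, -272.5850830078125), (49.339290618896484, 51.566097259521484), 45.001983642578125)
```

View pics/scene3.png

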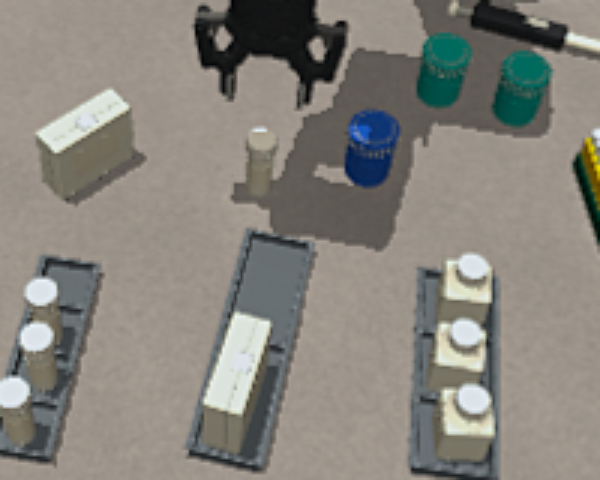

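The bottle stands in its compartment, with its cap at enlarged-crop pixel (472,268), about 2 mm from the middle. Now the tube.

```bash
python3 -m creep '{"claw":[6,6,6,6,6,6,4,2.4,2.4,2.4,2.4,2.4],"dp":[[0,0,2],[0,0,4.5],[0,0,7],[0,0,8.3],[0,0,8.7],[0,0,8.7],[0,0,8.7],[0,0,8.7],[0,0,8.7],[0,0,8.7],[0,0,8.7],[0,0,8.7]],"roll":[0,0,0,0,0,0,0,0,0,0,0,0]}' 35; python3 plan.py .486 .0768 .07 86.7
```

```text
t: 17.6
tcp_pos: [0.4859, 0.0769, 0.0712]
tool_rot: [0.026, 1.0, 0.0, 0.001]
force: [-0.1, 0.7, 6.5]
finger_gap: 0.338
t 17.60 tcp [0.4859 0.0769 0.0712] jaw 87.1 gap 0.338 q6 -1.59 F [-0.1  0.7  6.5]
dp cm [-0.01 -0.01  0.12] dist 0.1 roll 0.006
```

```bash
python3 -m creep '{"claw":[2.2,2.2,2.2,2.2,2.2,2.2,2.2,2.2,2.2,2.2],"dp":[[0,0,0],[0,0,-0.5],[0,0,-1.5],[0,0,-3],[0,0,-5.5],[0,0,-8],[0,0,-10],[0,0,-11],[0,0,-11.5],[0,0,-11.5]],"roll":[0,0,0,0,0,0,0,0,0,0]}'; python3 plan.py .6311 -.1024 .185 86.7
```

```text
t: 18.6
tcp_pos: [0.4851, 0.0769, 0.1856]
tool_rot: [0.025, 1.0, -0.0, 0.0]
force: [0.4, -0.2, -1.8]
finger_gap: 0.338
t 18.60 tcp [0.4851 0.0769 0.1856] jaw 87.1 gap 0.338 q6 -1.59 F [ 0.4 -0.2 -1.8]
dp cm [-15.49 -17.16   0.07] dist 23.1 roll 0.007
```

```bash
python3 -m creep '{"claw":[2.2,2.2,2.2,2.2,2.2,2.2,2.2,2.2,2.2,2.2,2.2,2.2],"dp":[[-0.6,-0.7,0],[-1.7,-1.9,0],[-3.4,-3.8,0],[-5.4,-6,0],[-7.4,-8.2,0],[-9.4,-10.4,0],[-11.4,-12.6,0],[-13.2,-14.6,0],[-14.5,-16.1,0],[-15.2,-16.9,0],[-15.5,-17.2,0],[-15.5,-17.2,0]],"roll":[0,0,0,0,0,0,0,0,0,0,0,0]}'; python3 plan.py .6311 -.1024 .073 86.7
```

```text
t: 19.8
tcp_pos: [0.631, -0.1032, 0.1846]
tool_rot: [0.026, 1.0, 0.0, -0.001]
force: [-0.4, -0.2, -0.9]
finger_gap: 0.333
t 19.80 tcp [ 0.631  -0.1032  0.1846] jaw 87.0 gap 0.333 q6 -1.86 F [-0.4 -0.2 -0.9]
dp cm [-0.02  0.07 11.16] dist 11.2 roll 0.006
```

```bash
python3 -m creep '{"claw":[2.2,2.2,2.2,2.2,2.2,2.2,2.2,2.2,2.2,2.2,2.2,2.2],"dp":[[0,0.1,0.6],[0,0.1,2],[0,0.1,4],[0,0.1,6.2],[0,0.1,8.2],[0,0.1,9.6],[0,0.1,10.3],[0,0.1,10.7],[0,0.1,11],[0,0.1,11.15],[0,0.1,11.2],[0,0.1,11.2]],"roll":[0,0,0,0,0,0,0,0,0,0,0,0]}'; python3 plan.py .6311 -.1024 .073 86.7
```

```text
t: 21.0
tcp_pos: [0.6318, -0.1019, 0.0743]
tool_rot: [0.025, 1.0, -0.0, 0.001]
force: [-0.0, -0.8, 2.6]
finger_gap: 0.345
t 21.00 tcp [ 0.6318 -0.1019  0.0743] jaw 87.1 gap 0.345 q6 -1.85 F [-0.  -0.8  2.6]
dp cm [ 0.07 -0.05  0.13] dist 0.2 roll 0.007
```

```bash
python3 -m creep '{"claw":[3.4,4.2,5,5.4,5.4,5.4,5.4,5.4,5.4,5.4],"dp":[[0,0,0],[0,0,0],[0,0,0],[0,0,0],[0,0,-1],[0,0,-3],[0,0,-6],[0,0,-8.5],[0,0,-9.6],[0,0,-10]],"roll":[0,0,0,0,0,0,0,0,0,0]}'; python3 plan.py .4808 -.1033 .17 45.1; python3 - <<'E'
from h import *
from station import imaging
for n in("scene","top"):
    d=imaging.snapshot(n);C=cloud(d)
    m=(np.hypot(C[...,0]-.6311,C[...,1]+.1024)<.03)&(C[...,2]>.072)&(C[...,2]<.095)
    P=C[m];
    if len(P): print(n,len(P),np.median(P[:,2]),cv2.minAreaRect((P[:,:2]*1000).astype(np.float32)))
    m=(np.hypot(C[...,0]-.4808,C[...,1]+.1033)<.07)&(C[...,2]>.078)&(C[...,2]<.095)
    P=C[m];
    if len(P): print(n,'slides',len(P),np.median(P[:,2]),cv2.minAreaRect((P[:,:2]*1000).astype(np.float32)))
E
```

```text
t: 22.0
tcp_pos: [0.632, -0.102, 0.1752]
tool_rot: [0.025, 1.0, -0.0, 0.002]
force: [0.8, 0.5, 0.1]
finger_gap: 0.633
t 22.00 tcp [ 0.632  -0.102   0.1752] jaw 87.1 gap 0.633 q6 -1.85 F [0.8 0.5 0.1]
dp cm [15.09 -0.9   0.47] dist 15.1 roll 0.733
scene 94 0.08253114027847215 ((632.6470336914062, -99.34618377685547), (27.371315002441406, 28.2672061920166), 6.659573078155518)
scene slides 101 0.08168467280589171 ((460.562744140625, -82.59930419921875), (36.935646057128906, 39.996910095214844), 46.929073333740234)
```

The tube is placed about 3 mm off by the scene view; I'll check it again once the arm is clear. Now the slide box.

```bash
python3 -m creep '{"claw":[6.4,6.4,6.4,6.4,6.4,6.4,6.4,6.4,6.4],"dp":[[1,0,0],[3,-0.2,0.1],[6,-0.4,0.2],[9,-0.5,0.3],[12,-0.7,0.4],[14.2,-0.8,0.4],[15,-0.9,0.5],[15.1,-0.9,0.5],[15.1,-0.9,0.5]],"roll":[0.1,0.21,0.33,0.45,0.57,0.66,0.71,0.733,0.733]}' 70; python3 plan.py .4808 -.1033 .058 45.1
```

```text
t: 23.0
tcp_pos: [0.4799, -0.1031, 0.1676]
tool_rot: [0.382, 0.924, 0.0, -0.001]
force: [-0.4, 0.2, -0.1]
finger_gap: 0.749
t 23.00 tcp [ 0.4799 -0.1031  0.1676] jaw 45.1 gap 0.749 q6 -1.23 F [-0.4  0.2 -0.1]
dp cm [-0.09  0.05 10.96] dist 11.0 roll -0.000
```

```bash
python3 -m creep '{"claw":[6.4,6.4,6.4,6.4,6.4,6.4,6.4,4,3,3,3,3],"dp":[[0,0,2],[0,0,5],[0,0,8],[0,0,10],[0,0,10.8],[0,0,11],[0,0,11],[0,0,11],[0,0,11],[0,0,11],[0,0,11],[0,0,11]],"roll":[0,0,0,0,0,0,0,0,0,0,0,0]}' 70; python3 plan.py .4808 -.1033 .058 45.1
```

```text
t: 24.2
tcp_pos: [0.4806, -0.1034, 0.0592]
tool_rot: [0.382, 0.924, -0.0, 0.001]
force: [-0.5, -1.0, 7.4]
finger_gap: 0.415
t 24.20 tcp [ 0.4806 -0.1034  0.0592] jaw 45.1 gap 0.415 q6 -1.23 F [-0.5 -1.   7.4]
dp cm [-0.    0.02  0.12] dist 0.1 roll -0.000
```

```bash
python3 -m creep '{"claw":[2.8,2.8,2.8,2.8,2.8,2.8,2.8,2.8,2.8,2.8],"dp":[[0,0,0],[0,0,-0.5],[0,0,-1.5],[0,0,-3],[0,0,-5.5],[0,0,-8],[0,0,-10],[0,0,-11],[0,0,-11.5],[0,0,-11.5]],"roll":[0,0,0,0,0,0,0,0,0,0]}'; python3 plan.py .6152 .0948 .173 81.6
```

```text
t: 25.2
tcp_pos: [0.4799, -0.103, 0.1736]
tool_rot: [0.382, 0.924, -0.0, 0.0]
force: [-0.7, 0.6, -2.1]
finger_gap: 0.413
t 25.20 tcp [ 0.4799 -0.103   0.1736] jaw 45.1 gap 0.413 q6 -1.23 F [-0.7  0.6 -2.1]
dp cm [ 4.38 23.56  0.06] dist 24.0 roll -0.637
```

```bash
python3 -m creep '{"claw":[2.8,2.8,2.8,2.8,2.8,2.8,2.8,2.8,2.8,2.8,2.8,2.8],"dp":[[0.2,0.8,0],[0.5,2.5,0],[1,5.2,0],[1.5,8.2,0],[2.1,11.3,0],[2.7,14.4,0],[3.2,17.4,0],[3.7,20,0],[4.1,22,0],[4.3,23.2,0],[4.4,23.6,0],[4.4,23.6,0]],"roll":[-0.03,-0.08,-0.15,-0.23,-0.31,-0.39,-0.47,-0.54,-0.59,-0.62,-0.637,-0.637]}'; python3 plan.py .6152 .0948 .061 81.6; python3 - <<'E'
from h import *
from station import imaging
d=imaging.snapshot("scene")
cv2.imwrite("pics/scene4.png",cv2.resize(d['image'][150:310,240:440,::-1],None,fx=3,fy=3))
E
```

```text
t: 26.4
tcp_pos: [0.6149, 0.0954, 0.1725]
tool_rot: [0.073, 0.997, -0.0, -0.001]
force: [-0.1, 0.2, -0.7]
finger_gap: 0.415
t 26.40 tcp [0.6149 0.0954 0.1725] jaw 81.6 gap 0.415 q6 -1.45 F [-0.1  0.2 -0.7]
dp cm [-0.06 -0.04 11.15] dist 11.1 roll 0.001
```

View pics/scene4.png

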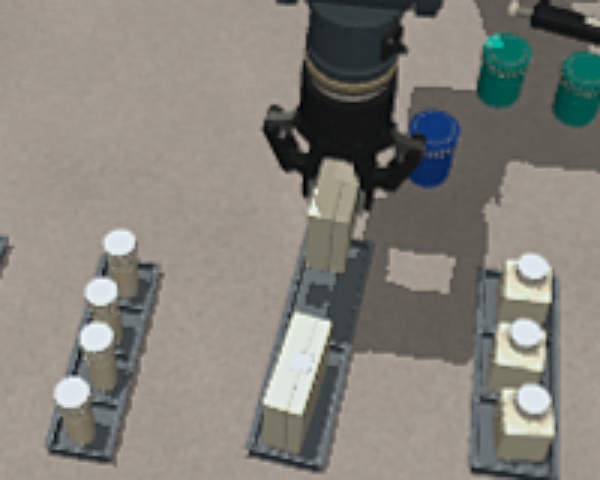

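The slide box hangs upright and aligned above its compartment, and the tube stands at the near end of its tray. Lowering the box now.

```bash
python3 -m creep '{"claw":[2.8,2.8,2.8,2.8,2.8,2.8,2.8,2.8,2.8,2.8,2.8,2.8],"dp":[[0,0,0.6],[0,0,2],[0,0,4],[0,0,6.2],[0,0,8.2],[0,0,9.6],[0,0,10.3],[0,0,10.7],[0,0,11],[0,0,11.15],[0,0,11.2],[0,0,11.2]],"roll":[0,0,0,0,0,0,0,0,0,0,0,0]}'; python3 plan.py .6152 .0948 .061 81.6
```

```text
t: 27.65
tcp_pos: [0.616, 0.0951, 0.0623]
tool_rot: [0.073, 0.997, -0.0, 0.001]
force: [-0.6, -0.6, 1.0]
finger_gap: 0.414
t 27.65 tcp [0.616  0.0951 0.0623] jaw 81.6 gap 0.414 q6 -1.45 F [-0.6 -0.6  1. ]
dp cm [ 0.07 -0.04  0.13] dist 0.2 roll -0.000
```

```bash
python3 -m creep '{"claw":[2.8,4,4.8,5.6,6,6,6,6,6,6,6,6],"dp":[[0,0,0.1],[0,0,0.1],[0,0,0.1],[0,0,0.1],[0,0,0],[0,0,-1],[0,0,-3],[0,0,-6],[0,0,-9],[0,0,-12],[0,0,-15],[0,0,-17]],"roll":[0,0,0,0,0,0,0,0,0,0,0,0]}'; python3 plan.py .42 0.05 .25 81
```

```text
t: 28.85
tcp_pos: [0.6162, 0.0952, 0.2346]
tool_rot: [0.073, 0.997, 0.0, 0.002]
force: [0.2, 0.4, 0.6]
finger_gap: 0.703
t 28.85 tcp [0.6162 0.0952 0.2346] jaw 81.6 gap 0.703 q6 -1.45 F [0.2 0.4 0.6]
dp cm [18.75 -7.34 -1.62] dist 20.2 roll 0.010
```

Pulling the arm back to clear both views for the final check.

```bash
python3 -m creep '{"claw":[6,6,6,6,6,6,6,6],"dp":[[2,-1,0],[6,-2.5,-0.5],[10,-4,-1],[14,-5.5,-1.5],[17.5,-7,-1.5],[18.7,-7.3,-1.5],[18.7,-7.3,-1.5],[18.7,-7.3,-1.5]],"roll":[0,0,0,0,0,0,0,0]}'; python3 - <<'E'
from h import *; from est import *
from station import imaging
hs={'bottle':(.076,.028),'slides':(.074,.06),'tube':(.072,.025),'jar':(.066,.035)}
for n in("scene","top"):
    d=imaging.snapshot(n);C=cloud(d);D0=load(n+"0.npz");C0=cloud(D0)
    cv2.imwrite(f"pics/{n}5.png",cv2.resize(d['image'][70:310,120:500,::-1],None,fx=2,fy=2,interpolation=cv2.INTER_CUBIC))
    for k,(lo,r) in hs.items():
        o,_=origin(k)
        m=(np.hypot(C[...,0]-o[0],C[...,1]-o[1])<r)&(C[...,2]>lo)&(C[...,2]<.1)
        P=C[m]
        if len(P)>10:
            q=cv2.minAreaRect((P[:,:2]*1000).astype(np.float32));t=np.linalg.lstsq(np.c_[P[:,:2],np.ones(len(P))],P[:,2],rcond=None)[0]
            print(n,k,len(P),'z %.4f'%np.median(P[:,2]),'off mm',(np.array(q[0])-o*1000).round(1),np.round(q[1],1),'tilt',np.hypot(t[0],t[1]).round(3))
    for nm,c in(('rack',(.441,.425)),('tips',(.41,-.445))):
        f=lambda C:np.median(C[(np.hypot(C[...,0]-c[0],C[...,1]-c[1])<.09)&(C[...,2]>.035)],axis=0).round(4)
        print(n,nm,f(C0),f(C))
E
```

```text
t: 29.65
tcp_pos: [0.4218, 0.0501, 0.2471]
tool_rot: [0.073, 0.997, -0.0, 0.002]
force: [0.3, -0.3, 0.6]
finger_gap: 0.703
scene bottle 79 z 0.0827 off mm [3.7 3.6] [25.7 27.1] tilt 0.026
scene slides 397 z 0.0849 off mm [2.7 2.1] [36.1 98.1] tilt 0.023
scene tube 95 z 0.0822 off mm [0.2 2.2] [28.4 28. ] tilt 0.164
scene jar 240 z 0.0732 off mm [2.1 0.7] [51.2 50. ] tilt 0.057
scene rack [0.4692 0.4492 0.0526] [0.4691 0.45   0.0526]
scene tips [ 0.4174 -0.4767  0.0483] [ 0.4168 -0.4755  0.0482]
top bottle 84 z 0.0816 off mm [-1.2  1.1] [27.3 25.7] tilt 0.029
top slides 445 z 0.0836 off mm [ 0.2 -0.4] [36.7 93.3] tilt 0.022
top tube 88 z 0.0816 off mm [-2.3 -0.6] [25.6 27. ] tilt 0.096
top jar 275 z 0.0718 off mm [-1.1 -1.1] [49.3 51.4] tilt 0.008
top rack [0.467  0.4519 0.0512] [0.467  0.4519 0.0512]
top tips [ 0.4052 -0.4774  0.0474] [ 0.4052 -0.4775  0.0474]
```

View pics/top5.png

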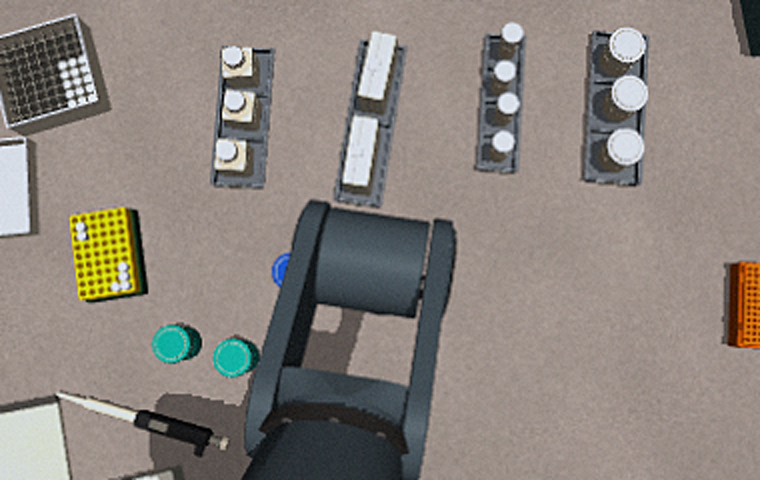

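View pics/scene5.png

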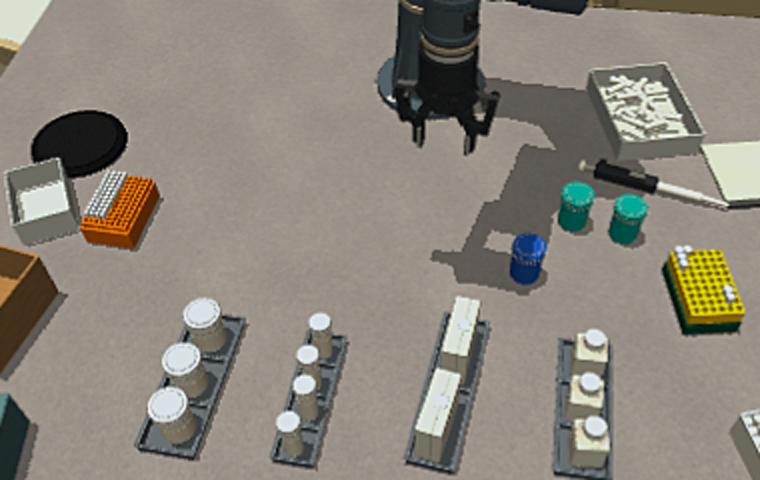

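All four containers stand upright in their compartments. The tube's tilt fit (0.16 in one view, 0.10 in the other) is probably cap-side pixels, so I'll compare it with the tubes already in the tray.

```bash
python3 - <<'E'
from h import *
from station import imaging
for n in("scene","top"):
    d=imaging.snapshot(n);C=cloud(d)
    for c in((.6311,-.102),(.6833,-.1096),(.7293,-.1045),(.785,-.113)):
        for lo in(.072,.079):
            P=C[(np.hypot(C[...,0]-c[0],C[...,1]-c[1])<.022)&(C[...,2]>lo)&(C[...,2]<.1)]
            t=np.linalg.lstsq(np.c_[P[:,:2],np.ones(len(P))],P[:,2],rcond=None)[0]
            print(n,c,lo,len(P),'tilt',t[:2].round(3),'zmed %.4f'%np.median(P[:,2]))
E
```

```text
scene (0.6311, -0.102) 0.072 94 tilt [-0.15  -0.055] zmed 0.0823
scene (0.6311, -0.102) 0.079 77 tilt [ 0.    -0.044] zmed 0.0828
scene (0.6833, -0.1096) 0.072 102 tilt [-0.121 -0.008] zmed 0.0822
scene (0.6833, -0.1096) 0.079 84 tilt [0.003 0.001] zmed 0.0825
scene (0.7293, -0.1045) 0.072 107 tilt [-0.127  0.004] zmed 0.0826
scene (0.7293, -0.1045) 0.079 92 tilt [-0.006  0.026] zmed 0.0830
scene (0.785, -0.113) 0.072 121 tilt [-0.134 -0.015] zmed 0.0824
scene (0.785, -0.113) 0.079 106 tilt [-0.013  0.003] zmed 0.0826
top (0.6311, -0.102) 0.072 88 tilt [ 0.015 -0.064] zmed 0.0816
top (0.6311, -0.102) 0.079 70 tilt [-0.031  0.002] zmed 0.0820
top (0.6833, -0.1096) 0.072 88 tilt [ 0.076 -0.013] zmed 0.0811
top (0.6833, -0.1096) 0.079 67 tilt [-0.015  0.024] zmed 0.0819
top (0.7293, -0.1045) 0.072 98 tilt [ 0.057 -0.034] zmed 0.0815
top (0.7293, -0.1045) 0.079 84 tilt [-0.035  0.033] zmed 0.0818
top (0.785, -0.113) 0.072 96 tilt [ 0.092 -0.007] zmed 0.0818
top (0.785, -0.113) 0.079 83 tilt [0.02 0.01] zmed 0.0822
```

With only the top-face pixels, the tube matches its standing neighbours, so it is upright.

```bash
python3 -c "
from station import workorder; print(workorder.sign_off())"
```

```text
the job is handed in; nothing more can be done
None
```

I moved the jar, bottle, tube and slide box, in that order, into the empty compartments of their own trays. Each was lowered until it touched the tray floor and then released. I handed the job in at about 30 s of the 80 s allowed; the hand-in reports no verdict.

- **Position:** in the last check from both cameras, all four stood within about 5 mm of their compartment middles (limit 19 mm). The two views differ from each other by 2–5 mm in x and y. Top heights were 72–73 mm for the jar, 82–83 mm for the bottle and tube, and 84–85 mm for the slide box, all as expected.
- **Upright:** no container shows a real tilt. A first fit gave the tube 0.16 rad in one view and 0.10 in the other, over or near the 0.12 limit. That fit included pixels from the side of its cap, and the tubes already in the tray showed similar false tilts. Using only the top face, it came to about 0.04 rad or less.
- **Bystanders:** the tube rack and tip box measured within about 1.5 mm of where they started. The arm ended raised and clear of everything.

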